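# Load the portioning station and draw its dosing rod to the mark

## Robot

A 6-joint arm with a two-finger parallel gripper is mounted at the origin on the work surface. World frame = base frame: x ahead of the robot, y to its left, z up, the work surface at z = 0. Lengths are in mm, angles in rad, forces in N, time in s.
With the tool pointing down it reaches from about 350 to 975 mm from the base axis. Payload 7.1 kg.
Tool frame: the origin (TCP) lies at the very end of the fingers, on their centre line; the grasp point (between the pads) lies 19 mm behind it (ctrl.tcp_to_grasp is the distance from the TCP to the grasp point, in mm); z points along the fingers, x is the direction in which the jaws open and shut, and the axes are right-handed (so a half turn about z gives the same grasp; the last joint's range is limited). The gripper opens to 88 mm and grips with 3 to 60 N. Pads are 20 mm wide; open, the fingers measure 115 mm over their backs; the gripper's body (75 mm by 178 mm) begins 61 mm behind the grasp point.
Start: joints at [1.149, 0.423, 1.63, -0, 1.089, -0.019], TCP at [244.965, 574.976, 222.675] pointing down, gripper open.
Joint ranges: [-3, 3], [-0.9, 2.11], [0.09, 2.58], [-1.31, 4.45], [0.11, 2.69], [-2.54, 2.54]. Speed limits (rad/s): [2.39, 2.39, 3.01, 3.14, 3.14, 3.14].

## Interface

Orientations are given as a rotation vector (axis times angle).
In Python, from workcell import get_obs, viewer, ctrl, masks_of gives the robot as it stands. The module is installed in compiled form; this text tells all that it offers.
- The arm moves only by the shell command python3 -m inch 'ROWS'. ROWS is JSON, a list of rows, each an object of numbers: "tx", "ty", "tz": the shift along the tool's x, y, z in cm; "ax", "ay", "az": the turn, a rotation vector about the tool's x, y, z in degrees; "jaw": the opening, from 0 (shut) to 1 (fully open). In form: [{"tx": .., "ty": .., "tz": .., "ax": .., "ay": .., "az": .., "jaw": ..}, ...]. A call has 1 to 12 rows; each row shifts and turns the commanded pose from where the row before left it, along the tool's axes as they then stand; what a row does not reach is not made up. A row lasts 1/8 s, in which the tool goes at most 62.5 mm and 10.7 degrees, less where a joint would pass 70% of its speed; a pose out of reach is approached as far as the arm can. A call is refused whole if a number of a shift passes 6.25 or a number of a turn 10.7, either way. A call with a gripper value outside its range is refused whole. The fingers move at their own pace and stop on an object; the grip force is fixed at half the most. Time passes only in rows, so rows that do not move let the fingers close. It gives the time, the measured TCP pose, the force and the opening at its end, in the units of the state.
- get_obs(): the state, without advancing time (a new reading comes with each control period).
- viewer.get_image(name): name is "scene" or "top" or "wrist"; returns (picture, depth): 420x560x3 uint8, red, green, blue; 420x560 float32, mm along the optical axis (not along the pixel's ray), 0 where there is no reading.
- viewer.get_calibration(name): a dict with "fx", "fy", "cx", "cy" (pixels), "rvec" (rotation vector, rad) and "tvec" (3), from world to camera coordinates, as OpenCV has them. Camera axes: x right, y down, z forward; pixel columns grow to the right and rows downward; lengths in mm; the calibration is good to about 2 mm. A picture is of the moment at which its call begins: read the wrist's pose just before it. get_calibration takes no time and is no camera call; for the wrist camera it gives the pose at the moment of the call.
- ctrl.close_job(): hands the job in, once; it reports no verdict.
Trained networks look in the newest picture that a camera, given by its name, has taken for a name from the list of things; names that differ only in an ending like _2 or _b are one class to them, and where a whole thing is asked for, a point or a joint stands for the part that bears it (a point fixed in the world has none). Each returns a list of dicts, best first, with "score" (0 to 1); they miss things now and then, are a little off and sometimes report something else, mostly with a low value. They report only what shows in the picture. A call takes as long as a camera call. They do not tell look-alikes from the thing itself.
- masks_of(camera, thing): "pixels" (420x560 bool, what is visible of it) and "location" ([column, row] in pixels, amid what is visible of it).
The state is a dict: "t": time; "qpos": joint angles; "qvel": joint speeds; "joint_torque": joint torques, N m; "ee_pos": TCP position; "orientation": TCP orientation; "ft_force": force on the tool from outside, world axes, zero at the start; "moment": the same for the moment, N m; "width": finger opening in mm.
Only numpy, scipy, OpenCV 4.12 (cv2) and the standard library are available. Lean on these libraries where they do the work, as an engineer would, in place of code of your own. Each camera call takes 0.05 s, during which the arm holds its last target. There are 200 camera calls.

## Task

Slide the tray with its two ramekins fully home into the slot of the portioning station, both ramekins still standing in it, and let go of the tray. Then pull the station's sprung dosing rod out by its upright paddle handle until the ring on the rod is level with the pointer on the scale beside it, without shifting the pointer, and finish while holding the rod there against its spring. Leave the other things on the counter where they are.

Things in the scene. Friction and masses are not known exactly. Their poses are not given: they have to be found in the camera images.
- depositor: Portioning station, fixed on the counter: steel nozzle bridge over a tray slot, round hopper on top (225 mm high), and on its -y side a horizontal telescoping dosing rod. Origin: counter level, middle of the slot's mouth; x runs level into the slot, away from the robot, y to the left, z up. Bridge from x = 30 mm, 85 to 140 mm up, nozzles down to 63 mm; side plates at y = +-95 to 107 mm.
- slot (a point): Middle of the slot at counter level where its straight part begins, x = 20 mm of the station's frame. Back stop face at x = 124 mm. The slot's side walls are 158 mm apart from x = 20 to 124 mm, flared to about 190 mm at x = 0. Lips, underside 22 mm above the counter, cover 6 mm on each side, so the tray must slide in along the counter.
- sleeve_mouth (a point): Middle of the front end of the rod's outer sleeve (38 mm across the flange), on the rod's axis: x = 30, y = -160 mm of the station's frame, 85 mm above the counter. The fixed scale bar runs beside it at y = -205 to -215 mm from x = -80 to 55 mm, top 76 mm up.
- tray: Shallow aluminium tray, loose, about 0.35 kg: pan 120 (x) by 150 (y) mm, 16 mm rim, 4 mm walls and floor; a low 16 mm wide stem on its -x side carries an upright grip tab. Origin: centre of the pan's underside; +x away from the tab. Starts in front of the slot, turned up to 0.3 rad. Home, its origin is at about x = 62, y = 0 mm of the station's frame, its x along the station's x, the tab outside.
- tray_grip (a point): Grip point in the tray's upright tab (40 mm long along the tray's x, 10 mm thick along its y, top 55 mm above the counter), 36 mm above the counter, 120 mm from the tray's origin on its -x side. Pinch the tab across its thickness from above.
- ramekin_left: White ramekin, 56 mm across, 45 mm high, 90 g, loose in the tray at its +y side. Origin: centre of its underside, z up.
- ramekin_right: White ramekin as the other, loose in the tray at its -y side.
- dose_rod (a joint): How far the dosing rod is pulled out of its sleeve, m: 0 pushed in by its spring (as it starts), growing as it is pulled along the station's -x; it stops at 0.110. The spring pulls back with about 5 N at 0 and 1 N more for each 10 mm. Let go, it goes back in.
- rod_grip (a point): Grip point in the rod's upright black paddle handle, moves with the rod: 12 mm thick along the station's x, 32 mm wide along y, from 70 to 145 mm above the counter; the point is 130 mm up, in the middle of thickness and width. With the rod in, it is at x = -62, y = -160 mm of the station's frame. Keep fingertips above 105 mm here, clear of ring, scale and pointer.
- ring (a point): Centre of the dark ring (34 mm across, 6 mm thick) on the rod, 80 mm behind the handle's middle; with the rod in it is at x = 18 mm of the station's frame, just in front of the sleeve, and it moves with the rod.
- pointer (a joint): Setting of the dose pointer along the scale, m, 0 to 0.035: the ring is level with the pointer when the rod is pulled out by 0.045 plus this value. Stiff; not to be moved.
- pointer_tip (a point): Tip of the thin (4 mm) black pointer on the scale beside the rod, on the rod's -y side, 20 mm from the rod's axis, 85 mm above the counter; it points at the rod. The ring is level with it when both have the same x in the station's frame.
- spare_ramekin: Bystander: a third white ramekin, 56 mm across, 45 mm high, empty on the counter. Origin under its centre.
- shaker: Bystander: glass shaker with a steel cap, 42 mm across, 85 mm high, to the right of the rod and its scale. Origin under its centre.
- lemon_half: Bystander: half a lemon, face down, 60 mm across, 33 mm high, on the counter in front of the rod and lower than the handle. Origin under its centre.
- mixing_bowl: Bystander: steel mixing bowl, 210 mm across, 85 mm high, on the left. Origin under its centre.
- spatula: Bystander: wooden-handled spatula on the white cutting board (14 mm thick) on the right.
- tomato: Bystander: tomato, 68 mm across, 50 mm high, on the cutting board. Origin under its centre.
- mug: Bystander: steel mug, 72 mm across, 85 mm high, on the left. Origin under its centre.
Not all that is in view belongs to the job. Leave any blue look-alike of the tray alone.

How it is judged (in metres and radians):
On the way, in this order (a step that is already met when the one before it is completed fails the run):
1. the tray is fully home in the slot with both ramekins standing in it, and let go (x of tray in the frame of depositor between 0.055 and 0.068 m and y of tray in the frame of depositor between -0.008 and 0.008 m and angle between the x axis of tray and the x axis of depositor, either way round below 0.08 rad and height (world z) of tray below 0.006 m and angle between tray's own z axis and vertical below 0.05 rad and angle between each of ramekin_left, ramekin_right's own z axis and vertical below 0.2 rad and z of each of ramekin_left, ramekin_right in the frame of tray below 0.012 m and x of ramekin_left in the frame of tray between -0.05 and 0.05 m and y of ramekin_left in the frame of tray between -0.065 and 0.065 m and x of ramekin_right in the frame of tray between -0.05 and 0.05 m and y of ramekin_right in the frame of tray between -0.065 and 0.065 m and contact force between the fingers and tray below 0.1 N), for 0.2 s.
2. the fingers hold the dosing rod out with its ring level with the pointer (x of ring in the frame of pointer_tip between -0.005 and 0.005 m and contact force between the fingers and dose_rod above 3 N and velocity of joint dose_rod between -0.01 and 0.01 m/s), for 0.3 s.
At the end, for the whole second after the job is handed in: The tray is home (its origin 55 to 68 mm inside the slot's mouth, within 8 mm sideways and 0.08 rad, flat on the counter), both ramekins stand in it, and the fingers still hold the dosing rod still (more than 3 N on it) with its ring within 5 mm of the pointer along the rod (all of step 2 and x of tray in the frame of depositor between 0.055 and 0.068 m and y of tray in the frame of depositor between -0.008 and 0.008 m and angle between the x axis of tray and the x axis of depositor, either way round below 0.08 rad and height (world z) of tray below 0.006 m and angle between tray's own z axis and vertical below 0.05 rad and angle between each of ramekin_left, ramekin_right's own z axis and vertical below 0.2 rad and z of each of ramekin_left, ramekin_right in the frame of tray below 0.012 m and x of ramekin_left in the frame of tray between -0.05 and 0.05 m and y of ramekin_left in the frame of tray between -0.065 and 0.065 m and x of ramekin_right in the frame of tray between -0.05 and 0.05 m and y of ramekin_right in the frame of tray between -0.065 and 0.065 m); the arm keeps its last pose, push and grip.
It fails at once if a ramekin is tipped over (angle between any of ramekin_left, ramekin_right's own z axis and vertical above 0.6 rad).
It fails at once if the pointer is shifted by more than 4 mm (distance of pointer_tip from where it was at the start of the episode above 0.004 m).
It fails at once if another thing on the counter is moved by more than 30 mm (distance of any of spare_ramekin, shaker, lemon_half, mixing_bowl, spatula, tomato, mug from where it was at the start of the episode above 0.03 m).
It also fails if it takes over 48 s, if anything falls off the work surface, if the arm or the gripper's body presses on something with over 40 N, if the wrist force passes 120 N, or if a joint passes its speed limit or range.

## Working session

There is one attempt and no reset: what is moved stays moved. The work goes in short steps, Python scripts to look and compute and a shell command to move; the robot and the scene stay as the last step left them, time stands still between calls to the robot, and variables do not carry over. Pictures are saved under pics/ and viewed, about 8 in all and at most 12, crops included, and the job is handed in when it is done.

```bash
mkdir -p pics
cat > h.py <<'E'
import numpy as np, cv2
from workcell import get_obs, viewer, ctrl, masks_of
def cloud(cam):
    im,d=viewer.get_image(cam); c=viewer.get_calibration(cam)
    R=cv2.Rodrigues(np.array(c["rvec"],float))[0]; t=np.array(c["tvec"],float).ravel()
    v,u=np.mgrid[0:d.shape[0],0:d.shape[1]]
    P=np.stack([(u-c["cx"])/c["fx"]*d,(v-c["cy"])/c["fy"]*d,d],-1)
    W=(P-t)@R; W[d<=0]=np.nan
    return im,W
def save(im,n): cv2.imwrite("pics/"+n+".png",im[...,::-1])
E
python3 - <<'E'
from h import *
np.set_printoptions(precision=1,suppress=True)
ims=[]
for cam in("scene","top"):
    im,W=cloud(cam); ims.append(im); np.savez(cam+".npz",im=im,W=W)
    for th in("tray","tray_grip","depositor","ramekin_left","rod_grip","ring","pointer_tip"):
        for r in masks_of(cam,th)[:4]:
            p=W[r["pixels"]]; p=p[~np.isnan(p[:,0])]
            print(cam,th,round(r["score"],2),np.round(r["location"]),r["pixels"].sum(),np.median(p,0),np.percentile(p,2,0),np.percentile(p,98,0))
save(ims[0],"scene");save(ims[1],"top")
o=get_obs();print(o)
E
```

```text
scene tray 0.84 [326. 286.] 718 [283.4 155.9   6.9] [243.4  57.   -3.5] [418.4 247.2  55.2]
scene tray 0.7 [274. 223.] 564 [587.4  19.7   6.4] [547.4 -54.9  -3. ] [670.9 101.6  22. ]
scene tray_grip 0.79 [326. 282.] 729 [283.7 156.3   7.1] [240.6  58.3  -3.5] [419.2 250.5  58.6]
scene depositor 0.96 [226. 179.] 3146 [771.9  61.5 138.7] [ 675.7 -182.4    3. ] [857.7 159.2 228. ]
scene depositor 0.2 [276. 172.] 157 [ 678.4 -118.1   97.6] [ 668.6 -181.7    1.4] [ 761.  -102.5  146.4]
scene ramekin_left 0.78 [266. 220.] 206 [609.   52.9  33.3] [579.1  32.5   7.5] [631.2  83.5  52.3]
scene rod_grip 0.66 [275. 173.] 139 [ 682.8 -117.3   94.7] [ 668.3 -188.4    0.6] [ 760.  -103.8  144.7]
scene ring 0.52 [186. 332.] 3356 [556.  557.3  32.2] [445.3 475.6   1.4] [629.2 659.6  87.7]
scene ring 0.47 [275. 169.] 176 [ 680.  -118.1   96.3] [ 668.6 -144.6   71.8] [ 759.1 -103.5  146.5]
scene pointer_tip 0.46 [342. 150.] 186 [ 565.7 -433.4   54.7] [ 539.6 -475.9   18.1] [ 598.1 -412.3   68.2]
top tray 0.97 [272. 206.] 1538 [576.2  14.    4. ] [465.8 -53.   -4.3] [661.   93.6  52.3]
top tray 0.65 [2
[... 518 characters left out ...]
[ 669.7 -170.6   16.4] [891.7 144.1 225.7]
top ramekin_left 0.73 [260. 198.] 281 [603.6  57.1  19.6] [572.   32.8   2.3] [621.6  80.6  52. ]
top rod_grip 0.55 [325. 166.] 242 [ 696.4 -123.    94.9] [ 662.7 -142.3    6.8] [ 759.4 -107.1  146.9]
top ring 0.53 [326. 166.] 242 [ 692.1 -122.1   94.8] [ 662.6 -140.9   75.7] [ 758.7 -105.8  146.9]
{'t': 0.8, 'qpos': array([ 1.1,  0.4,  1.6, -0. ,  1.1, -0. ]), 'qvel': array([-0., -0., -0.,  0., -0., -0.]), 'joint_torque': array([  0. , -54.5, -27.4,   0.1,   0. ,   0. ]), 'ee_pos': array([245. , 575. , 222.7]), 'orientation': array([-2.6, -1.7, -0. ]), 'ft_force': array([ 0.1, -0.3, -0.1]), 'moment': array([0., 0., 0.]), 'width': 87.79868895547592}
```

Run:
```python
import cv2,numpy as np
im=cv2.imread("pics/top.png"); c=im[60:300,150:430]; cv2.imwrite("pics/topc.png",cv2.resize(c,None,fx=2.5,fy=2.5,interpolation=cv2.INTER_CUBIC))
```

```text
(no output)
```

View pics/topc.png

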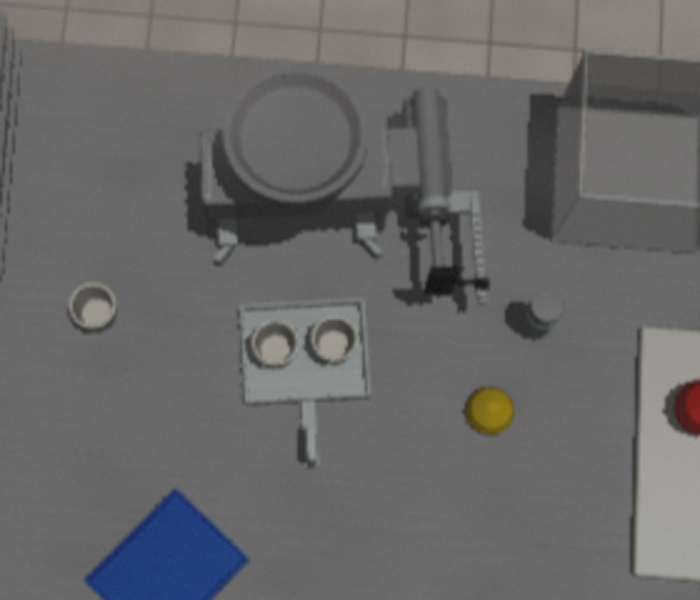

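View pics/scene.png

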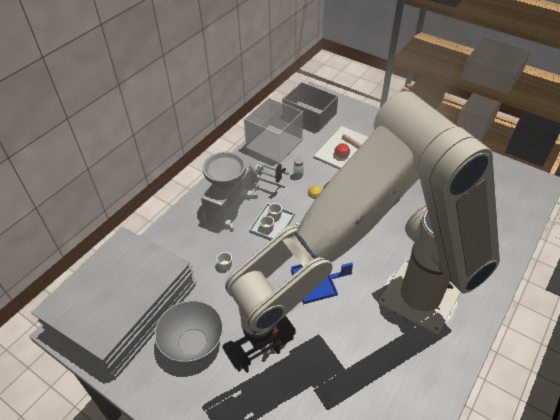

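The top view shows the grey tray with both ramekins at crop (305,350), its tab at (311,445), the handle at (441,281) and the black pointer at (480,283). The blue look-alike is at the lower left. Next I'll estimate the frames from the top cloud.

Run:
```python
from h import *
np.set_printoptions(precision=1,suppress=True)
D=np.load("top.npz");W=D["W"].reshape(-1,3);W=W[~np.isnan(W[:,0])]
def box(x0,x1,y0,y1,z0,z1):
    m=(W[:,0]>x0)&(W[:,0]<x1)&(W[:,1]>y0)&(W[:,1]<y1)&(W[:,2]>z0)&(W[:,2]<z1);return W[m]
tab=box(440,540,-40,70,30,70);print("tab",len(tab),tab.mean(0),cv2.minAreaRect(tab[:,:2].astype(np.float32)))
pan=box(525,690,-75,110,9,22);print("pan",len(pan),cv2.minAreaRect(pan[:,:2].astype(np.float32)))
br=box(690,900,-110,160,130,147);print("bridge",len(br),cv2.minAreaRect(br[:,:2].astype(np.float32)))
sl=box(700,950,-170,-80,95,112);print("sleeve",len(sl),cv2.minAreaRect(sl[:,:2].astype(np.float32)))
h=box(640,720,-160,-90,138,152);print("handle",len(h),h.mean(0),cv2.minAreaRect(h[:,:2].astype(np.float32)))
w=box(640,760,-90,120,15,45);print("guides",len(w)); 
l=w[w[:,1]>20];r=w[w[:,1]<20];print(cv2.minAreaRect(l[:,:2].astype(np.float32)),cv2.minAreaRect(r[:,:2].astype(np.float32)))
print(viewer.get_calibration("wrist"))
```

```text
tab 50 [478.5   3.3  52.2] ((479.1410217285156, 3.264963150024414), (39.97493362426758, 9.469086647033691), 9.178637504577637)
pan 450 ((605.6172485351562, 18.640289306640625), (149.03317260742188, 170.94479370117188), 1.421425223350525)
bridge 777 ((784.1627807617188, 47.380958557128906), (92.79882049560547, 213.93894958496094), 7.7879638671875)
sleeve 305 ((804.2896728515625, -101.51751708984375), (208.97361755371094, 49.756370544433594), 9.050607681274414)
handle 48 [ 670.2 -128.   143.2] ((670.0787353515625, -128.60470581054688), (12.439309120178223, 31.176998138427734), 6.836325645446777)
guides 140
((682.0541381835938, 91.36070251464844), (134.02003479003906, 63.19922637939453), 45.84836196899414) ((707.2139282226562, -27.29010009765625), (65.82056427001953, 117.65357971191406), 76.73917388916016)
{'fx': 331.9379001829978, 'fy': 331.9379001829978, 'cx': 283.3374394539619, 'cy': 205.42503058792357, 'rvec': array([-2.4, -1.6, -0.2]), 'tvec': array([-623.3,  -35.8,  391.2])}
```

```bash
cat >> h.py <<'E'
def plan(goal,yaw=None):
    "shift in tool axes (cm) and az (deg) to goal TCP (mm) & tool-x world angle (deg)"
    o=get_obs();R=cv2.Rodrigues(np.array(o["orientation"],float))[0]
    print("t",round(o["t"],2),"tcp",np.round(o["ee_pos"],1),"toolx ang",round(np.degrees(np.arctan2(R[1,0],R[0,0])),2),"z",np.round(R[:,2],3),"F",np.round(o["ft_force"],1),"w",round(o["width"],1))
    if goal is not None: print("shift cm",np.round(R.T@(np.array(goal)-o["ee_pos"])/10,2))
E
python3 -m inch '[{"az":-10.3},{"az":-10.3},{"az":-10}]'
python3 - <<'E'
from h import *
plan([400,0,300])
c=viewer.get_calibration("wrist");R=cv2.Rodrigues(np.array(c["rvec"],float))[0]
o=get_obs();Rt=cv2.Rodrigues(np.array(o["orientation"],float))[0]
print("cam in tool",Rt.T@(-R.T@np.array(c["tvec"]).ravel()-o["ee_pos"]), "axes",(Rt.T@R.T).round(2))
E
```

```text
t 0.8 tcp [245.  575.  222.7] toolx ang 66.92 z [ 0.  0. -1.] F [ 0.1 -0.3 -0.1] w 87.8
shift cm [-46.82  36.8   -7.73]
cam in tool [  -1.41667105  -83.46767502 -160.73834097] axes [[ 1.    0.   -0.  ]
 [-0.    0.95  0.3 ]
 [ 0.   -0.3   0.95]]$[0]: bad value
```

```bash
python3 -m inch '[{"tx":0,"ty":0,"tz":0,"ax":0,"ay":0,"az":-10.3,"jaw":1},{"tx":0,"ty":0,"tz":0,"ax":0,"ay":0,"az":-10.3,"jaw":1},{"tx":0,"ty":0,"tz":0,"ax":0,"ay":0,"az":-9.5,"jaw":1}]'
python3 - <<'E'
from h import *
plan([400,0,300])
E
```

```text
t: 1.18
ee_pos: [245.0, 575.0, 222.7]
orientation: [-2.075, -2.359, -0.0]
ft_force: [-0.9, 1.2, 0.2]
width: 87.7
t 1.18 tcp [245.  575.  222.7] toolx ang 97.34 z [-0.  0. -1.] F [-0.9  1.2  0.2] w 87.7
shift cm [-59.01   8.03  -7.73]
```

```bash
python3 -m inch '[{"tx":-3,"ty":0.4,"tz":-0.7,"ax":0,"ay":0,"az":0,"jaw":1},{"tx":-5.6,"ty":0.8,"tz":-0.7,"ax":0,"ay":0,"az":0,"jaw":1},{"tx":-5.6,"ty":0.8,"tz":-0.7,"ax":0,"ay":0,"az":0,"jaw":1},{"tx":-5.6,"ty":0.8,"tz":-0.7,"ax":0,"ay":0,"az":0,"jaw":1},{"tx":-5.6,"ty":0.8,"tz":-0.7,"ax":0,"ay":0,"az":0,"jaw":1},{"tx":-5.6,"ty":0.8,"tz":-0.7,"ax":0,"ay":0,"az":0,"jaw":1},{"tx":-5.6,"ty":0.8,"tz":-0.7,"ax":0,"ay":0,"az":0,"jaw":1},{"tx":-5.6,"ty":0.8,"tz":-0.7,"ax":0,"ay":0,"az":0,"jaw":1},{"tx":-5.6,"ty":0.8,"tz":-0.7,"ax":0,"ay":0,"az":0,"jaw":1},{"tx":-5.6,"ty":0.8,"tz":-0.7,"ax":0,"ay":0,"az":0,"jaw":1},{"tx":-3.5,"ty":0.4,"tz":-0.7,"ax":0,"ay":0,"az":0,"jaw":1},{"tx":-2,"ty":0,"tz":0,"ax":0,"ay":0,"az":0,"jaw":1}]'
cat > look.py <<'E'
from h import *
import sys
plan(None); im,W=cloud("wrist"); save(im,sys.argv[1]); np.savez(sys.argv[1]+".npz",im=im,W=W)
np.set_printoptions(precision=1,suppress=True)
for th in sys.argv[2:]:
    for r in masks_of("wrist",th)[:2]:
        p=W[r["pixels"]]; p=p[~np.isnan(p[:,0])]
        print(th,round(r["score"],2),np.round(r["location"]),len(p),np.median(p,0))
E
python3 look.py w1 tray ramekin_left tray_grip
```

```text
t: 2.68
ee_pos: [397.0, -1.6, 300.5]
orientation: [2.083, 2.35, 0.002]
ft_force: [-0.2, 0.6, 0.1]
width: 87.3
t 2.67 tcp [397.   -1.6 300.5] toolx ang 96.9 z [ 0.002 -0.    -1.   ] F [-0.2  0.6  0.1] w 87.3
tray 0.93 [404. 120.] 11979 [318.9 153.3   2.7]
tray 0.79 [280. 278.] 4867 [573.3  13.1   2.9]
ramekin_left 0.64 [304. 307.] 1322 [610.4  54.5  30.5]
ramekin_left 0.26 [168. 393.] 1076 [ 675.5 -121.4  104.8]
tray_grip 0.71 [404. 122.] 12185 [319.2 153.3   2.6]
```

View pics/w1.png

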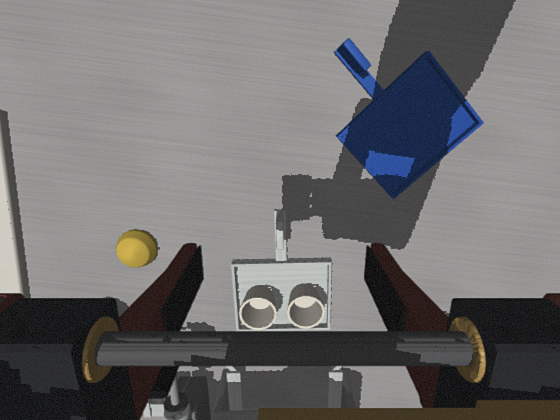

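The wrist view is inverted: it shows the tray at (283,293) with the tab at (280,222), the lemon at (137,248), and the slot guides at the bottom. I'll fit the tray pose now.

Run:
```python
from h import *
np.set_printoptions(precision=2,suppress=True)
D=np.load("w1.npz");W=D["W"].reshape(-1,3);W=W[~np.isnan(W[:,0])]
def box(x0,x1,y0,y1,z0,z1):
    m=(W[:,0]>x0)&(W[:,0]<x1)&(W[:,1]>y0)&(W[:,1]<y1)&(W[:,2]>z0)&(W[:,2]<z1);return W[m]
tab=box(440,520,-40,60,48,60);print("tab",len(tab),tab.mean(0),cv2.minAreaRect(tab[:,:2].astype(np.float32)))
pan=box(525,685,-75,110,13.5,18.5);print("rim",len(pan),cv2.minAreaRect(pan[:,:2].astype(np.float32)))
# rear rim wall line
rr=pan[(pan[:,0]<560)];print(len(rr),np.percentile(rr,[2,98],axis=0)); v=cv2.fitLine(rr[:,:2].astype(np.float32),cv2.DIST_HUBER,0,.01,.01).ravel();print("rear rim dir",v,np.degrees(np.arctan(-v[0]/v[1])))
for y in range(-60,110,20):
    q=pan[abs(pan[:,1]-y)<5]
    if len(q):print(y,np.percentile(q[:,0],[1,99]))
f=box(535,660,-60,100,2,8);print("floor",len(f),cv2.minAreaRect(f[:,:2].astype(np.float32)))
for z in(12,30):
  g=box(670,760,-80,140,z,z+12);print("guide",len(g),[ (np.percentile(q,[2,50,98],axis=0).tolist() if len(q) else 0) for q in (g[g[:,1]>35],g[g[:,1]<35])])
```

```text
tab 220 [482.48   1.33  52.88] ((483.72918701171875, 1.3343806266784668), (39.76253890991211, 9.416360855102539), 6.896235466003418)
rim 807 ((602.140869140625, 18.60980987548828), (120.87712860107422, 149.92498779296875), 8.220067977905273)
245 [[534.01 -61.83  13.54]
 [557.72  85.97  15.7 ]]
rear rim dir [  0.13  -0.99 545.25  10.11] 7.5146337
-60 [553.02 607.  ]
-40 [550.18 669.8 ]
-20 [546.8  667.75]
0 [543.77 664.98]
20 [541.2  662.22]
40 [538.77 660.29]
60 [535.25 655.93]
80 [532.73 653.32]
100 [612.36 651.04]
floor 2173 ((597.0095825195312, 17.84284210205078), (127.11912536621094, 142.47232055664062), 8.286539077758789)
guide 213 [[[715.0943666478599, 113.04667023160245, 13.98552109663576], [724.4586282518384, 125.00791770733322, 20.81008791915566], [757.8874214238978, 139.1154503648304, 23.985011724431473]], [[671.0408257296792, -55.929942298569784, 13.285235748149894], [744.4006627248701, -45.78779695900434, 20.32457151458584], [757.7207443076741, -33.44986855725306, 23.857419316832416]]]
guide 37 [[[735.7317711128619, 134.95820833542828, 30.249918526500828], [737.9166756945311, 136.8091492655496, 36.4124156236692], [757.3695606330367, 139.69733567737234, 41.085584316669795]], 0]
```

```bash
python3 -m inch '[{"tx":0.3,"ty":4,"tz":0,"ax":0,"ay":0,"az":0,"jaw":1},{"tx":0.4,"ty":5.5,"tz":0,"ax":0,"ay":0,"az":0,"jaw":1},{"tx":0.4,"ty":4.5,"tz":0,"ax":0,"ay":0,"az":0,"jaw":1},{"tx":0.1,"ty":2.5,"tz":0,"ax":0,"ay":0,"az":0,"jaw":1},{"tx":0,"ty":0,"tz":0,"ax":0,"ay":0,"az":0,"jaw":1}]'; python3 look.py w2 rod_grip depositor ring pointer_tip
```

```text
t: 3.5
ee_pos: [559.4, 33.8, 299.0]
orientation: [-2.079, -2.355, 0.001]
ft_force: [-0.9, -0.4, 0.3]
width: 87.6
t 3.5 tcp [559.4  33.8 299. ] toolx ang 97.13 z [-0.001  0.    -1.   ] F [-0.9 -0.4  0.3] w 87.6
rod_grip 0.96 [134. 264.] 1473 [ 668.5 -125.6  112.1]
depositor 0.61 [240. 372.] 15524 [744.9   9.2 137.7]
ring 0.81 [134. 268.] 1438 [ 668.4 -125.5  113.4]
ring 0.66 [244. 203.] 1409 [617.8 -16.6  25.9]
pointer_tip 0.77 [104. 253.] 204 [ 679.2 -174.1   84.5]
```

View pics/w2.png

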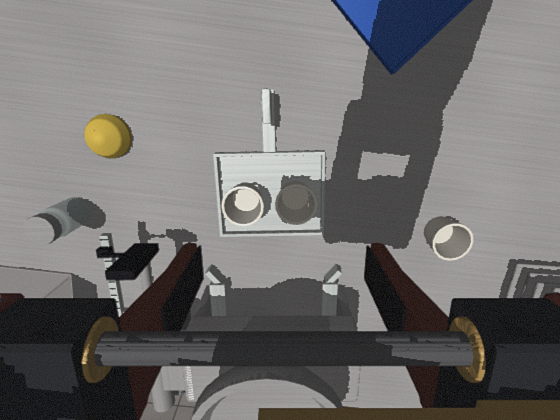

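The wrist view shows the tray at (270,195), the slot lips at (215,290) and (333,290), the handle at (134,262) and the pointer at (108,253). I'll fit them all in this one view.

Run:
```python
from h import *
np.set_printoptions(precision=1,suppress=True)
D=np.load("w2.npz");W=D["W"].reshape(-1,3);W=W[~np.isnan(W[:,0])]
def box(x0,x1,y0,y1,z0,z1):
    m=(W[:,0]>x0)&(W[:,0]<x1)&(W[:,1]>y0)&(W[:,1]<y1)&(W[:,2]>z0)&(W[:,2]<z1);return W[m]
mr=lambda p:cv2.minAreaRect(p[:,:2].astype(np.float32))
tab=box(440,520,-40,60,48,60);print("tab",len(tab),mr(tab))
pan=box(525,685,-75,110,13.5,18.5);print("rim",len(pan),mr(pan))
h=box(640,720,-170,-80,140,150);print("handle",len(h),h.mean(0),mr(h))
a=np.radians(7.9);R=np.array([[np.cos(a),-np.sin(a)],[np.sin(a),np.cos(a)]]);O=np.array([709,37])
S=np.c_[(W[:,:2]-O)@R,W[:,2]]
def sb(x0,x1,y0,y1,z0,z1):
    m=(S[:,0]>x0)&(S[:,0]<x1)&(S[:,1]>y0)&(S[:,1]<y1)&(S[:,2]>z0)&(S[:,2]<z1);return S[m]
print("top z",np.percentile(sb(20,50,60,100,12,45)[:,2],[10,50,90]))
for x in range(-10,75,6):
    l=sb(x,x+6,50,120,18,34);r=sb(x,x+6,-120,-50,18,34)
    print(x,"L",len(l),np.percentile(l[:,1],[3,97]) if len(l) else "", "R",len(r),np.percentile(r[:,1],[3,97]) if len(r) else "")
b=sb(0,60,-95,95,125,142);print("bridge front x",len(b));
for y in range(-90,90,30):
    q=b[abs(b[:,1]-y)<6]
    if len(q):print(y,np.percentile(q[:,0],[1,5]))
p=sb(-80,30,-220,-170,79,95);print("pointer",len(p),p[np.argsort(p[:,1])][-8:],np.median(p,0))
```

```text
tab 299 ((482.8121643066406, 2.3262686729431152), (38.39553451538086, 9.615983009338379), 6.420462608337402)
rim 1177 ((601.3050537109375, 19.194496154785156), (120.37199401855469, 150.1071319580078), 8.25259017944336)
handle 312 [ 671.6 -129.2  143.2] ((671.951904296875, -129.79937744140625), (11.887107849121094, 31.787445068359375), 6.066274166107178)
top z [20.2 25.2 31.3]
-10 L 0  R 0 
-4 L 0  R 0 
2 L 8 [91.9 96. ] R 14 [-101.6  -93.9]
8 L 26 [87.6 99.5] R 29 [-101.1  -89.2]
14 L 26 [83.5 94. ] R 26 [-95.9 -84.8]
20 L 60 [72.7 92.3] R 69 [-95. -75.]
26 L 57 [72.2 93.3] R 55 [-95.3 -74.6]
32 L 57 [71.4 92.7] R 61 [-100.2  -75.3]
38 L 100 [ 72.8 104. ] R 96 [-107.   -74.6]
44 L 55 [71.6 93.4] R 58 [-96.6 -74.5]
50 L 55 [71.5 93.3] R 59 [-96.7 -74.8]
56 L 58 [71.7 93.4] R 51 [-96.6 -75.2]
62 L 51 [71.9 93.3] R 65 [-96.6 -74.6]
68 L 55 [72.  93.2] R 51 [-96.8 -74.6]
74 L 44 [72.1 93.2] R 31 [-96.  -74.9]
bridge front x 0
pointer 214 [[ -64.2 -171.4   91.1]
 [ -64.3 -171.3   88.6]
 [ -64.5 -171.3   80. ]
 [ -64.6 -171.1   86.2]
 [ -64.7 -170.9   94.9]
 [ -64.9 -170.7   84. ]
 [ -64.1 -170.3   82.3]
 [ -64.3 -170.1   91.3]] [ -58.  -203.1   85.8]
```

```bash
python3 -m inch '[{"tx":0,"ty":0,"tz":0,"ax":0,"ay":0,"az":-0.9,"jaw":1},{"tx":-0.7,"ty":-2.7,"tz":0,"ax":0,"ay":0,"az":0,"jaw":1},{"tx":-0.7,"ty":-2.7,"tz":1,"ax":0,"ay":0,"az":0,"jaw":1},{"tx":-0.7,"ty":-2.6,"tz":4,"ax":0,"ay":0,"az":0,"jaw":1},{"tx":0,"ty":0,"tz":5,"ax":0,"ay":0,"az":0,"jaw":1},{"tx":0,"ty":0,"tz":5,"ax":0,"ay":0,"az":0,"jaw":1},{"tx":0,"ty":0,"tz":4,"ax":0,"ay":0,"az":0,"jaw":1},{"tx":0,"ty":0,"tz":2,"ax":0,"ay":0,"az":0,"jaw":1},{"tx":0,"ty":0,"tz":0,"ax":0,"ay":0,"az":0,"jaw":1}]'
python3 - <<'E'
from h import *
plan([482.5,2.1,18.5])
E
```

```text
t: 4.88
ee_pos: [481.1, 0.3, 88.7]
orientation: [-2.061, -2.368, 0.003]
ft_force: [0.7, 0.5, -0.0]
width: 87.5
t 4.88 tcp [4.811e+02 3.000e-01 8.870e+01] toolx ang 97.93 z [-0.003  0.    -1.   ] F [ 0.7  0.5 -0. ] w 87.5
shift cm [0.15 0.18 7.02]
```

```bash
python3 -m inch '[{"tx":0.15,"ty":0.15,"tz":3,"ax":0,"ay":0,"az":0,"jaw":1},{"tx":0,"ty":0,"tz":2.5,"ax":0,"ay":0,"az":0,"jaw":0.5},{"tx":0,"ty":0,"tz":1.5,"ax":0,"ay":0,"az":0,"jaw":0.5},{"tx":0,"ty":0,"tz":0,"ax":0,"ay":0,"az":0,"jaw":0.3},{"tx":0,"ty":0,"tz":0,"ax":0,"ay":0,"az":0,"jaw":0.2},{"tx":0,"ty":0,"tz":0,"ax":0,"ay":0,"az":0,"jaw":0},{"tx":0,"ty":0,"tz":0,"ax":0,"ay":0,"az":0,"jaw":0},{"tx":0,"ty":0,"tz":0,"ax":0,"ay":0,"az":0,"jaw":0},{"tx":0,"ty":0,"tz":0,"ax":0,"ay":0,"az":0,"jaw":0}]'
python3 - <<'E'
from h import *
plan(None)
E
```

```text
t: 6.0
ee_pos: [483.6, 2.1, 19.8]
orientation: [2.063, 2.37, 0.0]
ft_force: [-0.6, 1.9, 2.4]
width: 11.4
t 6.0 tcp [483.6   2.1  19.8] toolx ang 97.92 z [ 0.  0. -1.] F [-0.6  1.9  2.4] w 11.4
```

```bash
python3 -m inch '[{"tx":0.05,"ty":0.4,"tz":0,"ax":0,"ay":0,"az":0,"jaw":0},{"tx":0.05,"ty":0.8,"tz":0,"ax":0,"ay":0,"az":0,"jaw":0},{"tx":0.05,"ty":1,"tz":0,"ax":0,"ay":0,"az":0,"jaw":0},{"tx":0.02,"ty":1,"tz":0,"ax":0,"ay":0,"az":0,"jaw":0},{"tx":0,"ty":1,"tz":0,"ax":0,"ay":0,"az":0,"jaw":0},{"tx":0,"ty":1,"tz":0,"ax":0,"ay":0,"az":0,"jaw":0},{"tx":0,"ty":1,"tz":0,"ax":0,"ay":0,"az":0,"jaw":0},{"tx":0,"ty":0.8,"tz":0,"ax":0,"ay":0,"az":0,"jaw":0},{"tx":0,"ty":0.4,"tz":0,"ax":0,"ay":0,"az":0,"jaw":0},{"tx":0,"ty":0,"tz":0,"ax":0,"ay":0,"az":0,"jaw":0}]'; python3 look.py w3 tray ramekin_left
python3 - <<'E'
from h import *
D=np.load("w3.npz");W=D["W"];s=W[230:419,150:420].reshape(-1,3);s=s[~np.isnan(s[:,0])]
a=np.radians(7.9);R=np.array([[np.cos(a),-np.sin(a)],[np.sin(a),np.cos(a)]]);O=np.array([709.5,36])
S=np.c_[(s[:,:2]-O)@R,s[:,2]]
for x in range(-90,20,10):
    l=S[(abs(S[:,0]-x)<5)&(abs(S[:,1])<130)&(S[:,2]>8)&(S[:,2]<34)]
    if len(l):print(x,len(l),np.percentile(l[:,1],[2,98]))
E
```

```text
t: 7.25
ee_pos: [554.6, 13.9, 19.6]
orientation: [-2.06, -2.367, 0.005]
ft_force: [-5.7, -0.8, 7.8]
width: 10.1
t 7.25 tcp [554.6  13.9  19.6] toolx ang 97.93 z [-0.004 -0.    -1.   ] F [-5.7 -0.8  7.8] w 10.1
tray 0.65 [283. 306.] 4192 [556.8  14.8  24.5]
```

View pics/w3.png

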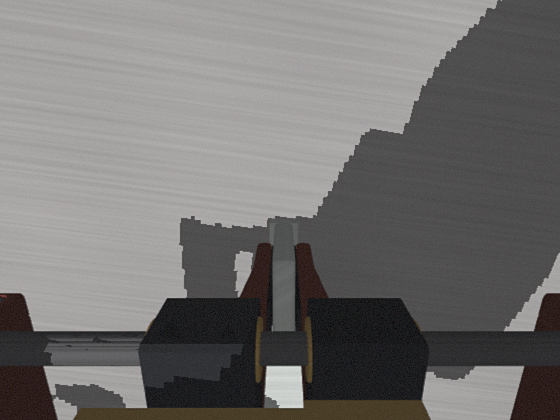

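The tab is held at (283,300) and the pan is hidden from this camera. The reckoned tray pose is x about -37, y about -0.6 with little force, so I'll keep pushing.

```bash
python3 -m inch '[{"tx":0,"ty":0.4,"tz":-0.05,"ax":0,"ay":0,"az":0,"jaw":0},{"tx":0,"ty":0.8,"tz":0,"ax":0,"ay":0,"az":0,"jaw":0},{"tx":0,"ty":0.8,"tz":0,"ax":0,"ay":0,"az":0,"jaw":0},{"tx":0,"ty":0.8,"tz":0,"ax":0,"ay":0,"az":0,"jaw":0},{"tx":0,"ty":0.6,"tz":0,"ax":0,"ay":0,"az":0,"jaw":0},{"tx":0,"ty":0.3,"tz":0,"ax":0,"ay":0,"az":0,"jaw":0},{"tx":0,"ty":0,"tz":0,"ax":0,"ay":0,"az":0,"jaw":0}]'
python3 -m inch '[{"tx":0,"ty":0.4,"tz":0,"ax":0,"ay":0,"az":0,"jaw":0},{"tx":0,"ty":0.8,"tz":0,"ax":0,"ay":0,"az":0,"jaw":0},{"tx":0,"ty":0.8,"tz":0,"ax":0,"ay":0,"az":0,"jaw":0},{"tx":0,"ty":0.8,"tz":0,"ax":0,"ay":0,"az":0,"jaw":0},{"tx":0,"ty":0.5,"tz":0,"ax":0,"ay":0,"az":0,"jaw":0},{"tx":0,"ty":0.3,"tz":0,"ax":0,"ay":0,"az":0,"jaw":0},{"tx":0,"ty":0,"tz":0,"ax":0,"ay":0,"az":0,"jaw":0}]'
```

```text
t: 8.28
ee_pos: [593.5, 19.1, 20.1]
orientation: [2.063, 2.37, 0.0]
ft_force: [0.8, -1.1, -4.8]
width: 9.7
t: 9.15
ee_pos: [629.2, 24.1, 20.2]
orientation: [2.063, 2.369, 0.0]
ft_force: [0.3, -0.3, -3.9]
width: 9.8
```

```bash
python3 -m inch '[{"tx":0,"ty":0.4,"tz":0,"ax":0,"ay":0,"az":0,"jaw":0},{"tx":0,"ty":0.6,"tz":0,"ax":0,"ay":0,"az":0,"jaw":0},{"tx":0,"ty":0.6,"tz":0,"ax":0,"ay":0,"az":0,"jaw":0},{"tx":0,"ty":0.4,"tz":0,"ax":0,"ay":0,"az":0,"jaw":0},{"tx":0,"ty":0,"tz":0,"ax":0,"ay":0,"az":0,"jaw":0}]'
python3 -m inch '[{"tx":0,"ty":0.2,"tz":0,"ax":0,"ay":0,"az":0,"jaw":0},{"tx":0,"ty":0.2,"tz":0,"ax":0,"ay":0,"az":0,"jaw":0}]'
```

```text
t: 9.78
ee_pos: [649.2, 26.9, 20.1]
orientation: [2.062, 2.369, 0.001]
ft_force: [0.7, -0.6, -3.7]
width: 9.9
t: 10.02
ee_pos: [652.7, 27.3, 20.2]
orientation: [-2.063, -2.369, 0.0]
ft_force: [-0.9, 0.5, -3.2]
width: 9.8
```

Run:
```python
from h import *
plan(None)
im,W=cloud("top");save(im,"top2");np.savez("top2.npz",im=im,W=W)
W=W.reshape(-1,3);W=W[~np.isnan(W[:,0])]
m=(W[:,0]>600)&(W[:,0]<720)&(abs(W[:,1]-35)<80);
a=np.radians(7.9);R=np.array([[np.cos(a),-np.sin(a)],[np.sin(a),np.cos(a)]]);O=np.array([708.9,37.1])
S=np.c_[(W[m][:,:2]-O)@R,W[m][:,2]]
for y in(-60,-50,50,60):
    q=S[(abs(S[:,1]-y)<5)&(S[:,2]>9)&(S[:,2]<25)];print(y,len(q),np.sort(q[:,0])[:4])
```

```text
t 10.03 tcp [652.7  27.3  20.2] toolx ang 97.92 z [-0. -0. -1.] F [-0.9  0.5 -3.2] w 9.8
-60 0 []
-50 0 []
50 0 []
60 0 []
```

```bash
for i in 1 2; do python3 -m inch '[{"tx":0,"ty":0.15,"tz":0,"ax":0,"ay":0,"az":0,"jaw":0},{"tx":0,"ty":0,"tz":0,"ax":0,"ay":0,"az":0,"jaw":0}]' | sed -n '2p;4p'; done
```

```text
ee_pos: [654.4, 27.6, 20.2]
ft_force: [-0.3, 0.5, -3.9]
ee_pos: [655.9, 27.8, 20.2]
ft_force: [-0.5, 0.6, -4.6]
```

```bash
python3 -m inch '[{"tx":0,"ty":0.15,"tz":0,"ax":0,"ay":0,"az":0,"jaw":0},{"tx":0,"ty":0,"tz":0,"ax":0,"ay":0,"az":0,"jaw":0}]' | sed -n '2p;4p'
```

```text
ee_pos: [657.4, 28.0, 20.2]
ft_force: [-0.7, -0.4, -3.9]
```

```bash
python3 -m inch '[{"tx":0,"ty":0.1,"tz":0,"ax":0,"ay":0,"az":0,"jaw":0},{"tx":0,"ty":0,"tz":0,"ax":0,"ay":0,"az":0,"jaw":0}]' | sed -n '2p;4p'
```

```text
ee_pos: [658.3, 28.1, 20.2]
ft_force: [-0.3, 0.0, -2.2]
```

```bash
python3 -m inch '[{"tx":0,"ty":0.15,"tz":0,"ax":0,"ay":0,"az":0,"jaw":0},{"tx":0,"ty":0,"tz":0,"ax":0,"ay":0,"az":0,"jaw":0}]' | sed -n '2p;4p'
```

```text
ee_pos: [659.0, 28.4, 20.1]
ft_force: [-4.0, 1.1, -0.2]
```

```bash
python3 -m inch '[{"tx":0,"ty":0.1,"tz":0,"ax":0,"ay":0,"az":0,"jaw":0},{"tx":0,"ty":0,"tz":0,"ax":0,"ay":0,"az":0,"jaw":0}]' | sed -n '2p;4p'
```

```text
ee_pos: [659.1, 28.6, 20.0]
ft_force: [-8.7, 0.5, 1.5]
```

```bash
python3 -m inch '[{"tx":0,"ty":-0.1,"tz":0,"ax":0,"ay":0,"az":0,"jaw":0},{"tx":0,"ty":0,"tz":0,"ax":0,"ay":0,"az":0,"jaw":0.4},{"tx":0,"ty":0,"tz":0,"ax":0,"ay":0,"az":0,"jaw":0.4},{"tx":0,"ty":0,"tz":0,"ax":0,"ay":0,"az":0,"jaw":0.4},{"tx":0,"ty":0,"tz":0,"ax":0,"ay":0,"az":0,"jaw":0.4},{"tx":0,"ty":0,"tz":-2,"ax":0,"ay":0,"az":0,"jaw":0.4},{"tx":0,"ty":0,"tz":-4,"ax":0,"ay":0,"az":0,"jaw":0.4},{"tx":0,"ty":-1,"tz":-5,"ax":0,"ay":0,"az":0,"jaw":1},{"tx":0,"ty":-3,"tz":-5.5,"ax":0,"ay":0,"az":0,"jaw":1},{"tx":-1,"ty":-4,"tz":-5.5,"ax":0,"ay":0,"az":0,"jaw":1},{"tx":-1,"ty":-2,"tz":-3,"ax":0,"ay":0,"az":0,"jaw":1},{"tx":0,"ty":0,"tz":0,"ax":0,"ay":0,"az":0,"jaw":1}]'; python3 look.py w4 tray ramekin_left rod_grip pointer_tip
python3 - <<'E'
from h import *
np.set_printoptions(precision=1,suppress=True)
D=np.load("w4.npz");W=D["W"].reshape(-1,3);W=W[~np.isnan(W[:,0])]
def box(x0,x1,y0,y1,z0,z1):
    m=(W[:,0]>x0)&(W[:,0]<x1)&(W[:,1]>y0)&(W[:,1]<y1)&(W[:,2]>z0)&(W[:,2]<z1);return W[m]
mr=lambda p:cv2.minAreaRect(p[:,:2].astype(np.float32))
tab=box(610,700,-20,70,48,60);print("tab",len(tab),mr(tab))
h=box(640,720,-170,-80,140,150);print("handle",len(h),h.mean(0),mr(h))
a=np.radians(7.9);R=np.array([[np.cos(a),-np.sin(a)],[np.sin(a),np.cos(a)]]);O=np.array([711.5,36])
S=np.c_[(W[:,:2]-O)@R,W[:,2]]
def sb(x0,x1,y0,y1,z0,z1):
    m=(S[:,0]>x0)&(S[:,0]<x1)&(S[:,1]>y0)&(S[:,1]<y1)&(S[:,2]>z0)&(S[:,2]<z1);return S[m]
for y in(-50,-30,30,50):
    q=sb(-15,30,y-6,y+6,11,19);print("rim",y,len(q),np.percentile(q[:,0],[2,50]) if len(q) else"")
r=sb(-10,25,-60,60,38,50);print("ramekin tops",len(r))
f=sb(-15,15,75,110,12,32);print("flare x min",np.percentile(f[:,0],2) if len(f) else "")
E
```

```text
t: 13.08
ee_pos: [567.5, -4.4, 269.3]
orientation: [2.06, 2.365, 0.007]
ft_force: [1.1, -0.2, -0.3]
width: 81.6
t 13.07 tcp [567.5  -4.4 269.3] toolx ang 97.87 z [ 0.007 -0.    -1.   ] F [ 1.1 -0.2 -0.3] w 81.6
tray 0.79 [441.  22.] 4935 [374.2 154.1   1.6]
tray 0.74 [297. 287.] 4416 [740.4  35.8   0.5]
ramekin_left 0.89 [321. 316.] 864 [759.1  77.6  20.3]
ramekin_left 0.37 [489. 244.] 1965 [629.6 281.9  26. ]
rod_grip 0.89 [154. 269.] 1325 [ 668.5 -127.7  118. ]
rod_grip 0.19 [296. 286.] 4620 [740.7  35.    0.5]
pointer_tip 0.86 [123. 258.] 231 [ 680.2 -173.3   82.2]
tab 235 ((658.0604248046875, 28.083477020263672), (39.21714782714844, 9.94195556640625), 8.126571655273438)
handle 303 [ 673.2 -129.9  141.2] ((673.3541259765625, -128.81192016601562), (11.562064170837402, 31.584592819213867), 8.10875415802002)
rim -50 28 [6.3 8.7]
rim -30 27 [6.  8.4]
rim 30 24 [6.3 8.7]
rim 50 24 [6.1 8.6]
ramekin tops 0
flare x min 14.2092331838817
```

View pics/w4.png

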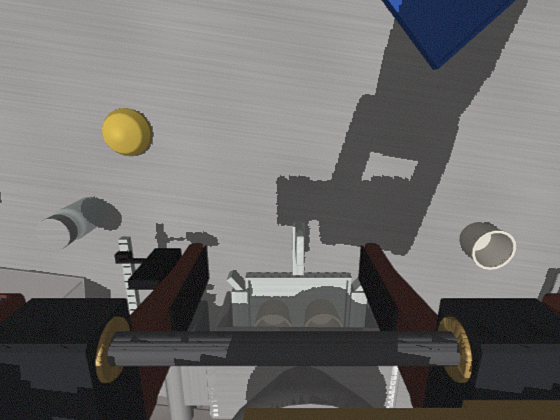

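The tray's rear rim is at (298,275), just inside the slot. Both ramekins stand under the bridge at (272,315) and (322,315). Handle (154,268) and pointer (125,258) are both visible. Now to measure the pull.

Run:
```python
from h import *
np.set_printoptions(precision=1,suppress=True)
a=np.radians(7.9);R=np.array([[np.cos(a),-np.sin(a)],[np.sin(a),np.cos(a)]])
for n,hc in(("w2",(671.8,-129.5)),("w4",(673.3,-129.3))):
    D=np.load(n+".npz");W=D["W"].reshape(-1,3);im=D["im"].reshape(-1,3)
    k=~np.isnan(W[:,0]);W=W[k];im=im[k]
    S=np.c_[(W[:,:2]-hc)@R+[-62,-160],W[:,2]]
    m=(S[:,0]>-90)&(S[:,0]<-10)&(S[:,1]<-178)&(S[:,1]>-222)&(S[:,2]>78)&(S[:,2]<97)
    d=m&(im.max(1)<60); p=S[d]
    print(n,m.sum(),len(p))
    for y in range(-220,-176,5):
        q=p[(p[:,1]>=y)&(p[:,1]<y+5)]
        if len(q):print(y,len(q),np.percentile(q[:,0],[5,50,95]),np.median(q[:,2]))
im=cv2.imread("pics/w4.png")[220:320,80:230];cv2.imwrite("pics/w4c.png",cv2.resize(im,None,fx=5,fy=5,interpolation=cv2.INTER_CUBIC))
```

```text
w2 199 181
-220 23 [-64.4 -61.2 -54. ] 83.16483073194337
-215 28 [-64.6 -62.3 -57.6] 83.27560949642998
-210 43 [-64.7 -61.1 -58.2] 84.42867332801102
-205 31 [-64.  -60.5 -58.2] 83.13552601292103
-200 18 [-60.8 -59.7 -57.7] 88.78799147898374
-195 19 [-60.8 -60.  -56.9] 88.95366805057408
-190 15 [-60.5 -59.8 -58.4] 89.28667433401652
-185 4 [-60.5 -60.2 -59.3] 88.81577307713455
w4 235 209
-220 19 [-65.3 -62.  -55.2] 81.044722057927
-215 30 [-65.2 -61.5 -57.3] 81.46493359985776
-210 39 [-65.2 -61.3 -58.7] 82.02854791624277
-205 38 [-64.6 -60.8 -58.3] 84.12322245755298
-200 23 [-61.2 -60.3 -57.5] 86.55196142516162
-195 27 [-61.  -60.2 -57.6] 86.88416688527514
-190 20 [-61.  -60.2 -57.8] 86.87105978700949
-185 13 [-61.1 -60.6 -58.1] 86.95100138037984
```

View pics/w4c.png

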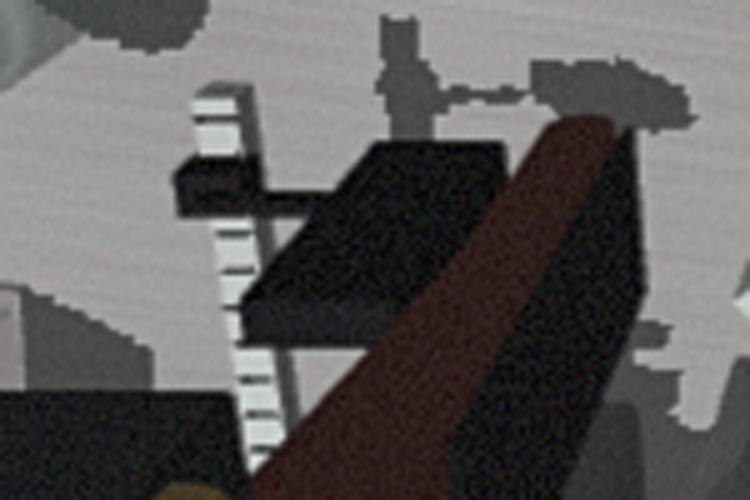

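```bash
python3 -m inch '[{"tx":0,"ty":0,"tz":0,"ax":0,"ay":0,"az":5,"jaw":1},{"tx":0,"ty":0,"tz":0,"ax":0,"ay":0,"az":10,"jaw":1},{"tx":0,"ty":0,"tz":0,"ax":0,"ay":0,"az":10,"jaw":1},{"tx":0,"ty":0,"tz":0,"ax":0,"ay":0,"az":10,"jaw":1},{"tx":0,"ty":0,"tz":0,"ax":0,"ay":0,"az":10,"jaw":1},{"tx":0,"ty":0,"tz":0,"ax":0,"ay":0,"az":10,"jaw":1},{"tx":0,"ty":0,"tz":0,"ax":0,"ay":0,"az":10,"jaw":1},{"tx":0,"ty":0,"tz":0,"ax":0,"ay":0,"az":10,"jaw":1},{"tx":0,"ty":0,"tz":0,"ax":0,"ay":0,"az":10,"jaw":1},{"tx":0,"ty":0,"tz":0,"ax":0,"ay":0,"az":5,"jaw":1},{"tx":0,"ty":0,"tz":0,"ax":0,"ay":0,"az":0,"jaw":1}]'
python3 - <<'E'
from h import *
plan([673.5,-130,200])
E
```

```text
t: 14.7
ee_pos: [566.8, -3.5, 263.7]
orientation: [-3.134, -0.219, 0.004]
ft_force: [-0.5, 0.0, 1.0]
width: 87.7
t 14.7 tcp [566.8  -3.5 263.7] toolx ang 7.99 z [-0.002  0.    -1.   ] F [-0.5  0.   1. ] w 87.7
shift cm [ 8.82 14.01  6.34]
```

```bash
python3 -m inch '[{"tx":1.5,"ty":2.5,"tz":0,"ax":0,"ay":0,"az":0,"jaw":1},{"tx":2.5,"ty":4,"tz":1,"ax":0,"ay":0,"az":0,"jaw":1},{"tx":2.8,"ty":4.5,"tz":2,"ax":0,"ay":0,"az":0,"jaw":1},{"tx":2,"ty":3,"tz":2,"ax":0,"ay":0,"az":0,"jaw":1},{"tx":0,"ty":0,"tz":1.3,"ax":0,"ay":0,"az":0,"jaw":1},{"tx":0,"ty":0,"tz":0,"ax":0,"ay":0,"az":0,"jaw":1}]'; python3 look.py w5 rod_grip ring pointer_tip;  python3 - <<'E'
from h import *
plan([673.5,-130,113])
E
```

```text
t: 15.45
ee_pos: [671.9, -129.6, 199.9]
orientation: [-3.133, -0.219, 0.006]
ft_force: [0.1, -0.7, -0.0]
width: 87.3
t 15.45 tcp [ 671.9 -129.6  199.9] toolx ang 7.98 z [-0.004  0.001 -1.   ] F [ 0.1 -0.7 -0. ] w 87.3
rod_grip 0.86 [318. 203.] 2765 [ 702.6 -121.6   91.9]
ring 0.69 [323. 204.] 2882 [ 705.5 -122.    91.5]
pointer_tip 0.69 [289. 254.] 194 [ 684.7 -177.8   85.4]
pointer_tip 0.17 [465. 130.] 40702 [770.3 -49.4 123.9]
t 15.65 tcp [ 673.4 -129.5  203.2] toolx ang 8.0 z [ 0.001 -0.    -1.   ] F [-0.5 -0.   0.2] w 87.5
shift cm [-0.01  0.05  9.02]
```

View pics/w5.png

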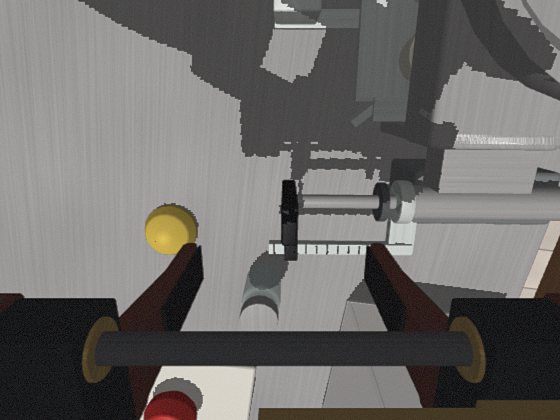

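This view shows the handle at (289,212) centred between the fingers, the ring at (381,203), and the pointer at about (291,253) on the scale. I'll measure ring to pointer directly.

Run:
```python
from h import *
np.set_printoptions(precision=1,suppress=True)
a=np.radians(7.95);R=np.array([[np.cos(a),-np.sin(a)],[np.sin(a),np.cos(a)]])
D=np.load("w5.npz");im=D["im"];W=D["W"]
S=np.concatenate([(W[...,:2]-[673.4,-129.5])@R,W[...,2:]],-1)
print("row203 dark cols", [(u,S[203,u].round(1).tolist()) for u in range(366,396,2)], [int(im[203,u].max()) for u in range(366,396,2)])
for v in range(244,262,2):
    c=[u for u in range(278,305) if im[v,u].max()<70]
    if c:print(v,c[0],c[-1],S[v,c[0]],S[v,c[-1]])
h=S[160:270,270:310].reshape(-1,3);h=h[h[:,2]>138];print("handle",len(h),np.percentile(h,[2,50,98],axis=0))
print(viewer.get_calibration("wrist")["fx"])
```

```text
row203 dark cols [(366, [68.2, -0.9, 90.8]), (368, [69.8, -0.8, 91.2]), (370, [71.4, -0.7, 91.7]), (372, [73.3, -0.9, 90.8]), (374, [75.2, -1.1, 90.2]), (376, [76.6, -0.8, 91.1]), (378, [78.5, -1.0, 90.6]), (380, [78.8, 0.5, 95.4]), (382, [79.2, 1.7, 99.4]), (384, [80.1, 2.5, 101.8]), (386, [82.2, 2.0, 100.4]), (388, [83.4, 2.4, 101.6]), (390, [88.5, -0.7, 91.4]), (392, [90.4, -0.9, 90.7]), (394, [92.0, -0.8, 91.2])] [163, 162, 162, 163, 162, 162, 159, 40, 55, 88, 84, 88, 130, 155, 159]
244 283 296 [ -2.5 -14.7 145.6] [  6.8 -15.  144.9]
246 285 296 [ -0.9 -43.7  85.2] [  9.1 -43.5  85.6]
248 285 296 [ -0.9 -46.3  83.9] [  9.2 -45.8  84.9]
250 285 296 [ -0.9 -47.8  85. ] [  9.2 -47.8  85. ]
252 285 296 [ -0.9 -49.9  84.8] [  9.2 -49.4  85.8]
254 284 296 [ -1.8 -93.   -0.3] [  9.2 -51.4  85.9]
256 284 296 [ -1.8 -95.1   0.8] [  9.2 -53.5  85.5]
258 284 296 [ -1.8 -98.    0.4] [  9.3 -55.6  85.4]
260 285 295 [ -0.8 -57.8  85.2] [  8.4 -58.   84.7]
handle 760 [[ -3.9 -15.1 140. ]
 [  1.7   1.2 144.8]
 [  7.5  15.4 146.2]]
331.9379001829978
```

```bash
python3 -m inch '[{"tx":0.15,"ty":0,"tz":2,"ax":0,"ay":0,"az":0,"jaw":1},{"tx":0,"ty":0,"tz":3,"ax":0,"ay":0,"az":0,"jaw":1},{"tx":0,"ty":0,"tz":2.6,"ax":0,"ay":0,"az":0,"jaw":1},{"tx":0,"ty":0,"tz":1.4,"ax":0,"ay":0,"az":0,"jaw":1},{"tx":0,"ty":0,"tz":0,"ax":0,"ay":0,"az":0,"jaw":0.4},{"tx":0,"ty":0,"tz":0,"ax":0,"ay":0,"az":0,"jaw":0.3},{"tx":0,"ty":0,"tz":0,"ax":0,"ay":0,"az":0,"jaw":0},{"tx":0,"ty":0,"tz":0,"ax":0,"ay":0,"az":0,"jaw":0},{"tx":0,"ty":0,"tz":0,"ax":0,"ay":0,"az":0,"jaw":0},{"tx":0,"ty":0,"tz":0,"ax":0,"ay":0,"az":0,"jaw":0}]'
python3 - <<'E'
from h import *
plan(None)
E
```

```text
t: 16.9
ee_pos: [674.9, -130.2, 112.2]
orientation: [3.134, 0.217, 0.0]
ft_force: [0.8, 0.2, 0.5]
width: 31.2
t 16.9 tcp [ 674.9 -130.2  112.2] toolx ang 7.92 z [ 0. -0. -1.] F [0.8 0.2 0.5] w 31.2
```

```bash
python3 -m inch '[{"tx":0,"ty":0,"tz":0,"ax":0,"ay":0,"az":0,"jaw":0},{"tx":0,"ty":0,"tz":0,"ax":0,"ay":0,"az":0,"jaw":0},{"tx":0,"ty":0,"tz":0,"ax":0,"ay":0,"az":0,"jaw":0},{"tx":0,"ty":0,"tz":0,"ax":0,"ay":0,"az":0,"jaw":0}]'
python3 - <<'E'
from h import *
plan(None)
E
```

```text
t: 17.4
ee_pos: [675.7, -130.1, 112.0]
orientation: [3.134, 0.216, 0.003]
ft_force: [5.7, 0.9, -3.2]
width: 11.7
t 17.4 tcp [ 675.7 -130.1  112. ] toolx ang 7.89 z [ 0.002  0.    -1.   ] F [ 5.7  0.9 -3.2] w 11.7
```

```bash
python3 -m inch '[{"tx":-0.4,"ty":0,"tz":0,"ax":0,"ay":0,"az":0,"jaw":0},{"tx":-0.8,"ty":0,"tz":0,"ax":0,"ay":0,"az":0,"jaw":0},{"tx":-1,"ty":0,"tz":0,"ax":0,"ay":0,"az":0,"jaw":0},{"tx":-1,"ty":0,"tz":0,"ax":0,"ay":0,"az":0,"jaw":0},{"tx":-1,"ty":0,"tz":0,"ax":0,"ay":0,"az":0,"jaw":0},{"tx":-1,"ty":0,"tz":0,"ax":0,"ay":0,"az":0,"jaw":0},{"tx":-1,"ty":0,"tz":0,"ax":0,"ay":0,"az":0,"jaw":0},{"tx":-0.8,"ty":0,"tz":0,"ax":0,"ay":0,"az":0,"jaw":0},{"tx":-0.5,"ty":0,"tz":0,"ax":0,"ay":0,"az":0,"jaw":0},{"tx":0,"ty":0,"tz":0,"ax":0,"ay":0,"az":0,"jaw":0},{"tx":0,"ty":0,"tz":0,"ax":0,"ay":0,"az":0,"jaw":0}]'; python3 look.py w6 ring pointer_tip
```

```text
t: 18.77
ee_pos: [602.9, -139.7, 112.0]
orientation: [-3.134, -0.216, -0.007]
ft_force: [12.0, 6.0, -8.6]
width: 12.0
t 18.77 tcp [ 602.9 -139.7  112. ] toolx ang 7.89 z [ 0.004  0.001 -1.   ] F [12.   6.  -8.6] w 12.0
ring 0.74 [380. 245.] 8813 [ 660.5 -126.5   89.5]
ring 0.69 [213. 266.] 3357 [ 552.6 -196.3   22.8]
pointer_tip 0.71 [401. 288.] 378 [ 680.3 -160.7   88. ]
```

View pics/w6.png

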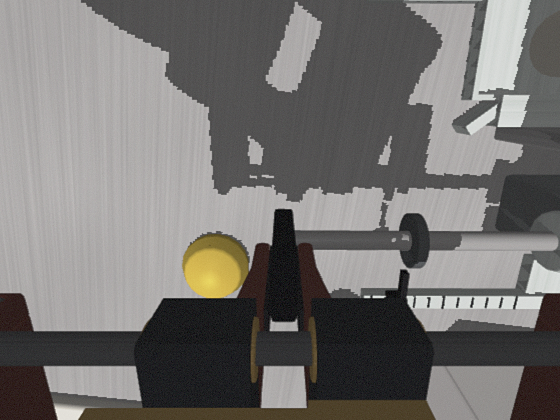

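The ring is at about (413,240) and the pointer tip at (404,272). The ring still has a few mm to go.

```bash
cat > rp.py <<'E'
from h import *
import sys
np.set_printoptions(precision=1,suppress=True)
a=np.radians(7.9);R=np.array([[np.cos(a),-np.sin(a)],[np.sin(a),np.cos(a)]])
D=np.load(sys.argv[1]+".npz");im=D["im"];W=D["W"]
S=np.concatenate([(W[...,:2]-[674.5,-130.3])@R+[-62,-160],W[...,2:]],-1)
s=S[195:300,380:440];d=im[195:300,380:440].max(-1)<75
k=d&(s[...,2]>78)&(s[...,2]<106)&(s[...,0]>-100)&(s[...,0]<10)
r=s[k&(s[...,1]>-178)&(s[...,2]>95)];p=s[k&(s[...,1]<-179)&(s[...,1]>-198)]
print("ring",len(r),np.percentile(r,[3,50,97],axis=0));print("ptr",len(p),np.percentile(p,[3,50,97],axis=0))
for z in(80,85,90,95,100):
    q=s[k&(s[...,1]>-178)&(abs(s[...,2]-z)<2.5)]
    if len(q):print(z,len(q),np.percentile(q[:,0],[3,97]))
E
python3 rp.py w6
```

```text
ring 466 [[ -58.7 -167.6   95.5]
 [ -56.5 -156.4   99.1]
 [ -52.5 -147.6  101.2]]
ptr 258 [[ -61.3 -196.6   84. ]
 [ -60.3 -187.5   89.2]
 [ -57.5 -179.7   90.7]]
80 81 [-59.  -57.9]
85 203 [-73.8 -42. ]
90 236 [-67.5 -53.2]
95 259 [-58.7 -52.9]
100 328 [-58.6 -52.5]
```

```bash
python3 -m inch '[{"tx":-0.2,"ty":0,"tz":0,"ax":0,"ay":0,"az":0,"jaw":0},{"tx":-0.2,"ty":0,"tz":0,"ax":0,"ay":0,"az":0,"jaw":0},{"tx":0,"ty":0,"tz":0,"ax":0,"ay":0,"az":0,"jaw":0},{"tx":0,"ty":0,"tz":0,"ax":0,"ay":0,"az":0,"jaw":0},{"tx":0,"ty":0,"tz":0,"ax":0,"ay":0,"az":0,"jaw":0},{"tx":0,"ty":0,"tz":0,"ax":0,"ay":0,"az":0,"jaw":0},{"tx":0,"ty":0,"tz":0,"ax":0,"ay":0,"az":0,"jaw":0}]'; python3 look.py w7; python3 rp.py w7
```

```text
t: 19.8
ee_pos: [599.1, -140.2, 112.0]
orientation: [-3.134, -0.216, -0.007]
ft_force: [11.9, 5.1, -9.9]
width: 12.0
t 19.8 tcp [ 599.1 -140.2  112. ] toolx ang 7.9 z [ 0.005  0.001 -1.   ] F [11.9  5.1 -9.9] w 12.0
ring 474 [[ -62.4 -167.6   95.3]
 [ -60.1 -156.5   99.1]
 [ -56.4 -147.6  101.1]]
ptr 270 [[ -61.5 -197.4   84. ]
 [ -60.4 -188.2   89.1]
 [ -57.5 -179.5   90.6]]
80 84 [-62.6 -61.7]
85 200 [-77.6 -46.9]
90 236 [-74.5 -56.7]
95 248 [-62.6 -56.8]
100 349 [-62.4 -56.4]
```

```bash
python3 -c "
from h import *
plan(None);print(ctrl.close_job())"
```

```text
t 19.85 tcp [ 599.2 -140.2  112. ] toolx ang 7.9 z [ 0.005  0.001 -1.   ] F [12.3  6.  -8.4] w 12.1
the job is handed in; nothing more can be done
None
```

The tray is home in the slot with both ramekins standing in it, and the gripper let go. I then pulled the dosing rod out until its ring was level with the pointer, and handed in at about 20 s while holding it there.

- **Tray:** I pushed it in by its tab until the back stop gave about 9 N, then released it. The picture afterwards showed the rear rim just inside the slot, square to it, and both ramekins upright under the bridge. I did not look at the tray again after pulling the rod.
- **Rod:** the last depth measurement put the ring at x = -59.4 mm and the pointer at -59.5 mm. The fingers were still closed on the handle at 12 mm, with about 12 N of spring pull at the wrist.
- **Pointer:** it stayed at the same place to within about 0.1 mm between the last two pictures, and in the first wrist measurement.
- **What disagreed:** my first camera estimate of the station's position along x was about 4 mm short of where the tray met the stop, so I relied on the contact. One top-camera check of the tray during the push gave no points, probably because the arm was in the way. The wrist also read 5–6 N sideways and 8–10 N downwards while holding the rod; I did not look into those.

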